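# Hold the bolt behind the bracket while the nut runner tightens it

## Task

Pull up the black knob of the lock pin to let the slow nut runner go and leave the pin up, then reach down into the narrow gap behind the bracket, grip the hidden hexagonal bolt head that turns along with the nut, and hold it from turning until the nut is fully tight and the runner has stalled. Finish while still gripping the bolt head, do not let go, and do not disturb the other things on the bench.

Things in the scene. Friction and masses are not known exactly. Their poses are not given: they have to be found in the camera images.
- station: the fixture, fixed to the bench: grey base plate 300 x 220 x 10 mm with, along its x axis, a black motor, gearbox plate (x -117 to -107 mm, top 135 mm above the bench), dark bridge round the lock pin (x -109 to -57, top 133), bracket and rear plate. Origin on the bench under the middle of the bracket's thickness; z up, x from motor to rear plate, pointing away from the robot to within 0.35 rad
- bracket_top (a point): middle of the bracket's top edge, at x = y = 0, z = 135 mm of the fixture. The bracket is an upright aluminium plate across the fixture, 210 mm wide in y, 8 mm thick; the bolt runs through it along the fixture's x, at y = 0, 95 mm above the bench. Two small fixed 17 mm bolt heads low on its back (y +-85 mm, 50 mm up) are of no concern
- gap_top (a point): middle of the gap behind the bracket, at the height of the bracket's top (fixture x = 32, y = 0, z = 135 mm). The gap is 56 mm wide (x 4 to 60), open at top and both ends; beyond it stands the rear plate, 210 mm wide, 6 mm thick, its top 110 mm above the bench
- knob_grip (a point): middle of the lock pin's knob, a black upright cylinder 26 mm across and 27 mm tall standing above the bridge, 82 mm before the bracket; its middle is 156.5 mm above the bench when the pin is down. Pulled straight up, the pin frees the nut runner
- plunger (a joint): lift of the lock pin, m: 0 down (blocks the runner), 0.022 fully up; about 3 N of friction keeps it where it is left; the runner is free from about 0.015
- bolt_head: the bolt's head behind the bracket, a steel hexagonal prism 24 mm across flats (27.7 mm across corners), 22 mm long along the bolt axis (fixture x 8 to 30 mm), over a 34 mm washer. Origin at its middle, x along the bolt axis (the fixture's x), z normal to one pair of flats. It turns about x only.
- bolt (a joint): how far the nut has been run up on the bolt, rad: starts between 0 and 0.9, 3.0 is fully tight (a hard stop). It grows only while the bolt is kept from turning with the nut; with the bolt held it grows about 0.4 rad/s
- runner (a joint): turn of the nut runner with its nut about the fixture's x axis, rad: 0 at the start, stopped by the lock pin; once freed it drives on at about 0.55 rad/s with a steady 0.1 N m and carries the bolt round with it until the bolt is held; it stalls when the nut is tight and the bolt is held
- lab_bottle: small clear glass bottle with a red cap, 56 mm across, 120 mm tall, standing near the fixture; origin at its underside; a bystander
- beaker: open glass beaker, 66 mm across, 80 mm tall, standing near the fixture; origin at its underside; a bystander
- spanner: steel open spanner, 170 mm long, lying near the fixture; origin at its underside; a bystander
- spare_bolt: spare steel bolt standing on its 20 mm round head, 50 mm tall, near the fixture; origin at its underside; a bystander
- washer: steel washer, 32 mm across, 5 mm thick, lying near the fixture; origin at its underside; a bystander
- jar: jar with a white lid, 60 mm across, 75 mm tall, off to one side; origin at its underside; a bystander
- screwdriver: screwdriver, 190 mm long, lying off to one side; origin at its underside; a bystander

How it is judged:
On the way, in this order (a step that is already met when the one before it is completed fails the run):
1. the lock pin is pulled up and the runner is turning (value of joint plunger above 0.015 m and value of joint runner above 0.1 rad), for 0.2 s.
2. the bolt head is gripped between the fingers behind the bracket (contact force between the fingers and bolt_head above 3 N and distance between the grasp point and bolt_head below 0.04 m), for 0.3 s.
At the end, for the whole second after the job is handed in: The nut is run up fully tight (at least 2.9 of 3.0 rad), the lock pin is still up (over 15 mm), the runner is stalled (slower than 0.06 rad/s), and the fingers still grip the bolt head with more than 3 N, the point between the finger pads within 40 mm of its middle (all of step 2 and value of joint bolt above 2.9 rad and velocity of joint runner between -0.06 and 0.06 rad/s and value of joint plunger above 0.015 m); the arm keeps its last pose, push and grip.
It fails at once if a bystander is moved by more than 30 mm (distance of any of lab_bottle, beaker, spanner, spare_bolt, washer, jar, screwdriver from where it was at the start of the episode above 0.03 m).
It also fails if it takes over 48 s, if anything falls off the work surface, if the arm or the gripper's body presses on something with over 40 N, if the wrist force passes 120 N, or if a joint passes its speed limit or range.

## Robot

A 6-joint arm with a two-finger parallel gripper is mounted at the origin on the work surface. World frame = base frame: x ahead of the robot, y to its left, z up, the work surface at z = 0. Lengths are in m, angles in rad, forces in N, time in s.
With the tool pointing down it reaches from about 0.3 to 0.85 m from the base axis. Payload 5.4 kg.
Tool frame: the origin (TCP) lies on the centre line of the jaws, within the pads' length; the fingertips stand ctrl.tip_reach ahead of it and the grasp point (between the pads) lies 6 mm ahead of it (ctrl.tip_reach is the distance from the TCP to the fingertips, in m); z points along the fingers, y is the line along which they close (so a half turn about z gives the same grasp; the last joint's range is limited). The gripper opens to 85 mm and grips with 20 to 120 N. Pads are 22 mm wide; open, the fingers measure 114 mm over their backs; the gripper's body (76 mm by 85 mm) begins 54 mm behind the grasp point. The pads swing forward as they close: fully open they stand 13 mm farther back than shut.
Start: joints at [0.968, 0.158, 1.597, -0, 1.386, -0.21], TCP at [0.22, 0.531, 0.256] pointing down, gripper open.
Joint ranges: [-2.91, 2.91], [-0.94, 2.29], [0.18, 2.7], [-1.29, 4.43], [0.17, 2.64], [-3, 3]. Speed limits (rad/s): [2.57, 2.57, 3.14, 3.14, 3.14, 3.14].

## Interface

Orientations are given as a unit quaternion [w, x, y, z].
In Python, from plant import status, get_image, calibration, ctrl, trace, spot_point gives the robot as it stands.
- The arm moves only by the shell command python3 -m handwheel 'ROWS'. ROWS is JSON, a list that holds one entry, the list of rows, each a list of 5 numbers: the shift along the tool's x, y, z in cm, then the turn about the tool's z in degrees, then the finger opening in cm, from 0 to 8.54. In form: [[[dx, dy, dz, yaw, grip], ...]]. A call has 1 to 12 rows; each row is the pose to reach, as a shift and turn from the pose commanded when the call began, along the tool's axes at that moment; what a row does not reach only later rows make up. A row lasts 1/12 s, in which the tool goes at most 41.7 mm and 7.16 degrees, less where a joint would pass 70% of its speed; a pose out of reach is approached as far as the arm can. A call with a gripper value outside its range is refused whole. The fingers move at their own pace and stop on an object; the grip force is fixed at half the most. Time passes only in rows, so rows that repeat a pose let the fingers close. It gives the time, the measured TCP pose, the force, the opening and the grip force at its end, in the units of the state.
- status.get_obs(): the state, without advancing time (a new reading comes with each control period).
- get_image(name): name is "scene" or "top" or "wrist"; returns the picture (400x640x3 uint8, red, green, blue); there is no depth.
- calibration(name): a dict with "camera_matrix" (3x3 intrinsics, pixels), "R" (3x3) and "t" (3): a world point X has camera coordinates R X + t. Camera axes: x right, y down, z forward; pixel columns grow to the right and rows downward; lengths in m; the calibration is good to about 2 mm. The wrist camera is an equidistant fisheye: a pixel r from the principal point sees the ray r / f radians off the axis. A picture is of the moment at which its call begins: read the wrist's pose just before it. calibration takes no time and is no camera call; for the wrist camera it gives the pose at the moment of the call.
- ctrl.hand_in(): hands the job in; it is judged then, once.
Trained networks look in the newest picture that a camera, given by its name, has taken for a name from the list of things; names that differ only in an ending like _2 or _b are one class to them, and where a whole thing is asked for, a point or a joint stands for the part that bears it (a point fixed in the world has none). Each returns a list of dicts, best first, with "confidence" (0 to 1); they miss things now and then, are a little off and sometimes report something else, mostly with a low value. They report only what shows in the picture. A call takes as long as a camera call.
- trace(query, camera): "pixels" (400x640 bool, what is visible of it) and "point" ([column, row] in pixels, amid what is visible of it).
- spot_point(query, camera): "point" ([column, row] in pixels: a listed point, or the origin of a listed thing).
The state is a dict: "time_s": time; "joint_pos": joint angles; "qd": joint speeds; "joint_efforts": joint torques, N m; "position": TCP position; "orientation": TCP orientation; "contact_force": force on the tool from outside, world axes, zero at the start; "torque": the same for the moment, N m; "width": finger opening in m; "finger_force": force on a finger pad.
Only numpy, scipy, OpenCV 4.12 (cv2) and the standard library are available. Lean on these libraries where they do the work, as an engineer would, in place of code of your own. Each camera call takes 0.05 s, during which the arm holds its last target. There are 200 camera calls.

## Working session

There is one attempt and no reset: what is moved stays moved. The work goes in short steps, Python scripts to look and compute and a shell command to move; the robot and the scene stay as the last step left them, time stands still between calls to the robot, and variables do not carry over. Pictures are saved under pics/ and viewed, at most 10 in all, crops included, and the job is handed in when it is done.

```bash
mkdir -p pics; ls
python3 - <<'E'
from plant import *
import cv2,numpy as np
o=status.get_obs();print({k:np.round(v,3).tolist() for k,v in o.items()},ctrl.tip_reach)
for c in ("scene","top"):
    im=get_image(c);cv2.imwrite(f"pics/{c}0.png",im[:,:,::-1])
    K=calibration(c);print(c,K["camera_matrix"].tolist(),(-K["R"].T@K["t"]).round(3))
    for q in ("knob_grip","bracket_top","gap_top","station","bolt_head","lab_bottle","beaker","spanner","spare_bolt","washer","jar","screwdriver"):
        r=spot_point(q,c);print(q,[(np.round(d["point"],1).tolist(),round(d["confidence"],2)) for d in r[:2]])
E
```

```text
pics
{'time_s': 0.0, 'joint_pos': [0.968, 0.159, 1.598, 0.0, 1.386, -0.21], 'qd': [0.0, 0.0, -0.001, -0.0, -0.001, -0.001], 'joint_efforts': [-0.001, -39.6, -33.143, -0.0, 0.008, -0.0], 'position': [0.22, 0.531, 0.255], 'orientation': [-0.0, 0.195, 0.981, -0.001], 'contact_force': [0.21, -0.364, -0.508], 'torque': [0.003, -0.013, 0.053], 'finger_force': 0.0, 'width': 0.086} 0.025
scene [[459.54903492319374, 0.0, 321.849010714203], [0.0, 459.54903492319374, 199.56941425252367], [0.0, 0.0, 1.0]] [ 1.404 -0.435  1.306]
knob_grip [([364.2, 172.1], 0.45), ([369.4, 203.8], 0.45)]
bracket_top [([366.6, 196.6], 0.59), ([450.9, 180.9], 0.35)]
gap_top [([372.7, 199.1], 0.7)]
station [([365.7, 216.7], 0.93), ([317.1, 196.9], 0.7)]
bolt_head [([366.6, 204.8], 0.56)]
lab_bottle [([406.1, 186.3], 0.92)]
beaker [([315.4, 230.7], 0.71)]
spanner [([316.9, 194.6], 0.68), ([404.9, 186.8], 0.36)]
spare_bolt [([418.2, 215.5], 0.57)]
washer [([408.5, 205.6], 0.44)]
jar [([454.1, 178.8], 0.71), ([318.5, 195.8], 0.48)]
screwdriver [([179.7, 286.4], 0.64)]
top [[462.5989092422727, 0.0, 316.2602879363485], [0.0, 462.5989092422727, 202.51506748231333], [0.0, 0.0, 1.0]] [ 0.316 -0.013  1.632]
knob_grip [([273.8, 198.9], 0.58)]
bracket_top [([279.9, 175.4], 0.91)]
gap_top [([281.8, 167.7], 0.76), ([467.0, 194.6], 0.6)]
station [([284.7, 182.0], 0.79)]
bolt_head [([281.9, 175.3], 0.41)]
lab_bottle [([227.3, 201.8], 0.55)]
beaker [([333.4, 188.7], 0.52)]
spanner [([313.8, 230.8], 0.73)]
spare_bolt [([469.8, 196.0], 0.68), ([242.8, 163.1], 0.59)]
washer [([468.2, 192.8], 0.72), ([243.3, 161.3], 0.6)]
jar [([282.0, 185.6], 0.65), ([177.5, 183.0], 0.64)]
screwdriver [([466.7, 194.5], 0.76)]
```

```bash
cat > h.py <<'E'
from plant import *
import cv2,numpy as np
from scipy.spatial.transform import Rotation as R
def at_z(c,p,z,K=None):
    K=K or calibration(c);d=K["R"].T@np.linalg.solve(K["camera_matrix"],[*p,1.]);o=-K["R"].T@K["t"]
    return o+d*(z-o[2])/d[2]
E
python3 - <<'E'
from h import *
for c,ps in (("scene",[("knob",[364.2,172.1],.1565),("br",[366.6,196.6],.135),("gap",[372.7,199.1],.135),("st",[365.7,216.7],0)]),("top",[("knob",[273.8,198.9],.1565),("br",[279.9,175.4],.135),("gap",[281.8,167.7],.135),("st",[284.7,182],0)])):
    for n,p,z in ps: print(c,n,at_z(c,p,z).round(4))
a=cv2.imread("pics/top0.png")[110:260,140:380];b=cv2.imread("pics/scene0.png")[130:280,270:510]
cv2.imwrite("pics/a.png",np.vstack([cv2.resize(x,None,fx=2,fy=2,interpolation=cv2.INTER_CUBIC) for x in (a,b)]))
E
```

```text
scene knob [0.5347 0.1553 0.1565]
scene br [0.6165 0.1203 0.135 ]
scene gap [0.6343 0.1331 0.135 ]
scene st [ 0.6042  0.1362 -0.    ]
top knob [0.5326 0.1519 0.1565]
top br [0.6147 0.1375 0.135 ]
top gap [0.6408 0.1323 0.135 ]
top st [0.618  0.1329 0.    ]
```

View pics/a.png

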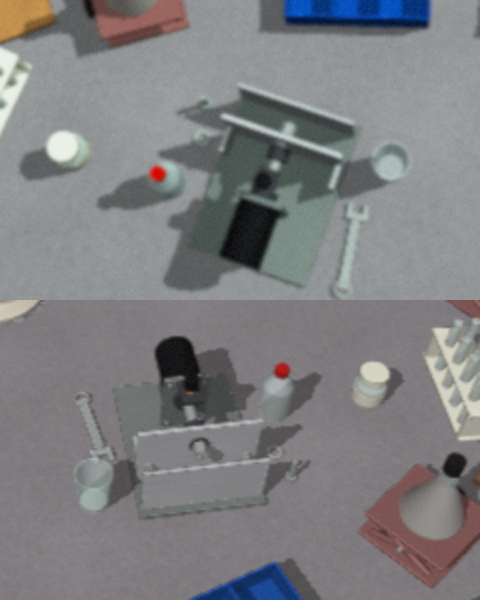

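The top view shows the bracket running from about (252,169) to (311,188), with the knob near (271,200). The fixture is yawed about -0.3 rad. The bottle is left of it, the beaker and spanner are right, and the spare bolt and washer are near the gap's left end. The nut and bolt head sit mid-gap.

```bash
cat >> h.py <<'E'
def plan(target,yaw):
    """shift in tool axes (cm) & tool-z turn (deg) so that the GRASP POINT is at target, tool y along fixture y"""
    o=status.get_obs();M=R.from_quat(o["orientation"],scalar_first=True).as_matrix()
    g=o["position"]+.006*M[:,2];d=M.T@(np.array(target)-g)
    fy=M.T@[-np.sin(yaw),np.cos(yaw),0];a=np.degrees(np.arctan2(-fy[0],fy[1]));a=(a+90)%180-90
    return (d*100).round(2),round(a,2),g.round(4)
E
python3 - <<'E'
from h import *
a=at_z("top",[252.3,169],.135);b=at_z("top",[311.7,188.5],.135);print(a,b,(a+b)/2,np.linalg.norm(a-b))
for q in ("knob_grip","station","plunger"):
    for c in("top","scene"):
        r=trace(q,c)
        for d in r[:2]: print(q,c,d["confidence"],d["pixels"].sum(),d["point"])
im=get_image("top");g=cv2.cvtColor(im,cv2.COLOR_RGB2GRAY)
l=cv2.createLineSegmentDetector().detect(g)[0][:,0]
for s in l:
    if np.hypot(s[2]-s[0],s[3]-s[1])>30 and 220<s[0]<330 and 140<s[1]<260: print(s.round(1))
yaw=np.arctan2(-(a-b)[0],(a-b)[1]);print("yaw",yaw);print(plan([.533,.153,.25],yaw))
E
```

```text
[0.63370544 0.22986546 0.135     ] [0.57375427 0.03120349 0.135     ] [0.60372986 0.13053448 0.135     ] 0.20751077467708878
station top 0.56 5264 [275.8, 200.1]
station scene 0.8 4751 [360.5, 198.3]
plunger top 0.37 59 [270.9, 201.2]
plunger scene 0.46 59 [366.3, 167.0]
[251.8 169.5 309.5 189.1]
[257.8 153.  318.8 173.6]
[282.3 252.1 250.1 237.8]
[249.3 235.6 259.9 207.1]
[249.  196.9 218.4 188.4]
[315.3 220.6 308.7 252.3]
[313.5 254.  318.9 220.6]
[315.4 168.8 259.2 149.8]
yaw -0.2930841954735571
(array([-4.338e+01, -2.296e+01,  3.000e-02]), np.float64(-5.71), array([0.2201, 0.5312, 0.2503]))
```

```bash
python3 -m handwheel '[[[-3.6,-1.9,0,-1,8.5],[-7.2,-3.8,0,-2,8.5],[-10.8,-5.7,0,-3,8.5],[-14.4,-7.6,0,-4,8.5],[-18,-9.5,0,-5.7,8.5],[-21.6,-11.4,0,-5.7,8.5],[-25.2,-13.3,0,-5.7,8.5],[-28.8,-15.2,0,-5.7,8.5],[-32.4,-17.1,0,-5.7,8.5],[-36,-19,0,-5.7,8.5],[-39.6,-20.9,0,-5.7,8.5],[-43.3,-22.9,0,-5.7,8.5]]]'
python3 -m handwheel '[[[0,0,0,0,8.5],[0,0,0,0,8.5],[0,0,0,0,8.5]]]'
cat >> h.py <<'E'
def fish(p,z,K=None):
    K=K or calibration("wrist");A=K["camera_matrix"];u=np.array([(p[0]-A[0,2])/A[0,0],(p[1]-A[1,2])/A[1,1]]);t=np.linalg.norm(u)
    d=K["R"].T@np.r_[u/t*np.sin(t),np.cos(t)];o=-K["R"].T@K["t"];return o+d*(z-o[2])/d[2]
E
python3 - <<'E'
from h import *
for s in ([251.8,169.5,309.5,189.1],[257.8,153,318.8,173.6]):
    z=.135 if s[1]>160 else .11
    a=at_z("top",s[:2],z);b=at_z("top",s[2:],z);print("yaw",np.arctan2(-(a-b)[0],(a-b)[1]),a,b)
K=calibration("wrist");im=get_image("wrist");cv2.imwrite("pics/w1.png",im[:,:,::-1]);print(status.get_obs()["position"])
print("cam",(-K["R"].T@K["t"]).round(3),K["R"][2].round(3))
for q,z in (("knob_grip",.1565),("bracket_top",.135),("gap_top",.135),("bolt_head",.095)):
    for d in spot_point(q,"wrist")[:2]: print(q,d,fish(d["point"],z,K).round(4))
for d in trace("plunger","wrist")[:2]:
    print(d["confidence"],d["pixels"].sum(),d["point"],fish(d["point"],.165,K).round(4))
E
```

```text
time_s: 2.65
position: [0.5332, 0.1525, 0.2565]
orientation: [0.0, 0.146, 0.989, 0.0]
contact_force: [1.3, 0.9, 0.5]
width: 0.0847
finger_force: 0.0
time_s: 2.9
position: [0.532, 0.1544, 0.2561]
orientation: [-0.0, 0.146, 0.989, 0.0]
contact_force: [-0.9, 0.1, -0.2]
width: 0.0849
finger_force: 0.0
yaw -0.30326944911640646 [0.63197319 0.23143887 0.135     ] [0.57155525 0.03836232 0.135     ]
yaw -0.30378009581383225 [0.6946811  0.21805053 0.11      ] [0.62938377 0.00975423 0.11      ]
[0.53162984 0.15494793 0.25615534]
cam [0.461 0.175 0.374] [ 0.277 -0.085 -0.957]
knob_grip {'point': [322.0, 207.7], 'confidence': 0.85} [0.5301 0.161  0.1565]
bracket_top {'point': [322.6, 286.4], 'confidence': 0.91} [0.6091 0.1391 0.135 ]
bracket_top {'point': [437.3, 208.8], 'confidence': 0.32} [0.5671 0.2543 0.135 ]
gap_top {'point': [315.5, 309.6], 'confidence': 0.93} [0.6326 0.1253 0.135 ]
0.71 1186 [320.8, 211.0] [0.5295 0.1601 0.165 ]
0.66 148 [317.0, 290.9] [0.5933 0.1382 0.165 ]
```

View pics/w1.png

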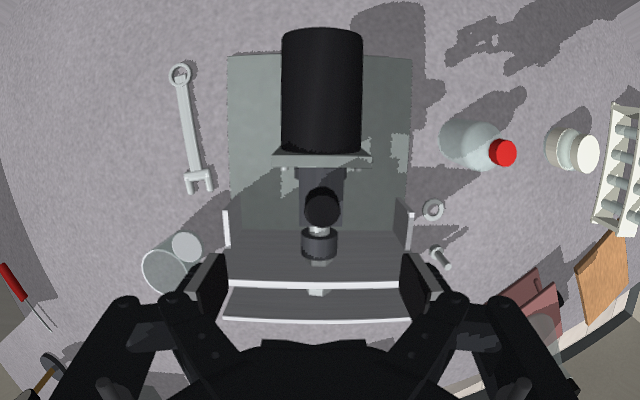

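The knob is at (322,205) and centred between the jaws. The bracket edge is at row 286 and the gap just beyond it.

Run:
```python
from h import *
print(plan([.530,.1605,.160],-.303))
```

```text
(array([0.32, 0.47, 9.04]), np.float64(0.65), array([0.5317, 0.1551, 0.2504]))
```

```bash
python3 -m handwheel '[[[0.3,0.5,2.5,0.6,6],[0.3,0.5,5,0.6,6],[0.3,0.5,7,0.6,6],[0.3,0.5,8.5,0.6,6],[0.3,0.5,9,0.6,6],[0.3,0.5,9,0.6,6],[0.3,0.5,9,0.6,6]]]'
python3 - <<'E'
from h import *
K=calibration("wrist");im=get_image("wrist");cv2.imwrite("pics/w2.png",im[80:400,120:520,::-1])
for d in spot_point("knob_grip","wrist")[:2]: print(d,fish(d["point"],.1565,K).round(4))
print(plan([.530,.1605,.160],-.303))
E
```

```text
time_s: 3.78
position: [0.5311, 0.1601, 0.1671]
orientation: [0.0, 0.151, 0.989, 0.0]
contact_force: [0.5, -0.1, 0.7]
width: 0.0601
finger_force: 0.0
(array([ 0.18, -0.01,  0.19]), np.float64(-0.03), array([0.5318, 0.16  , 0.1619]))
```

View pics/w2.png

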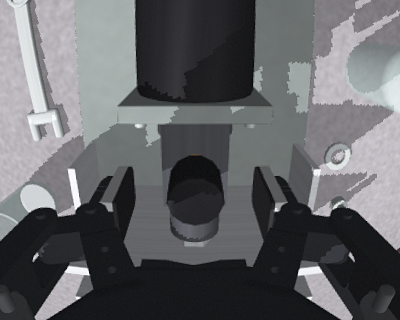

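The knob sits centred between the pads, at about (195,195) in the crop. Next I close and pull.

```bash
python3 -m handwheel '[[[0.1,0,0,0,2],[0.1,0,0,0,1],[0.1,0,0,0,1],[0.1,0,0,0,1],[0.1,0,0,0,1],[0.1,0,0,0,1],[0.1,0,0,0,1],[0.1,0,0,0,1]]]'
```

```text
time_s: 4.55
position: [0.5305, 0.1611, 0.1674]
orientation: [0.001, 0.151, 0.988, 0.001]
contact_force: [-0.5, 6.3, 5.4]
width: 0.0242
finger_force: 58.9
```

```bash
python3 -m handwheel '[[[0.1,0,-0.4,0,1],[0.1,0,-0.8,0,1],[0.1,0,-1.2,0,1],[0.1,0,-1.6,0,1],[0.1,0,-1.9,0,1],[0.1,0,-2.1,0,1],[0.1,0,-2.1,0,1],[0.1,0,-2.1,0,1]]]'
python3 - <<'E'
from h import *
im=get_image("wrist");cv2.imwrite("pics/w3.png",im[80:400,120:520,::-1])
E
```

```text
time_s: 5.22
position: [0.5305, 0.1611, 0.1881]
orientation: [0.002, 0.151, 0.988, 0.001]
contact_force: [5.4, 3.7, 0.4]
width: 0.0246
finger_force: 59.5
```

View pics/w3.png

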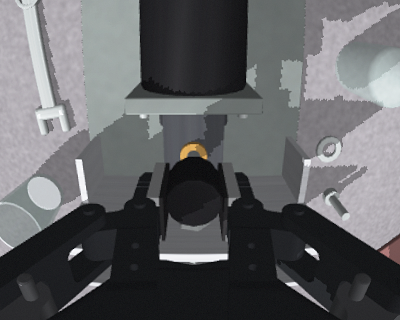

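The knob is raised, with the orange collar showing at (193,152). Next I release it, rise and move over the gap.

```bash
python3 -m handwheel '[[[0.1,0,-2.1,0,4],[0.1,0,-2.1,0,6.5],[0.1,0,-2.1,0,6.5],[0.1,0,-2.1,0,6.5],[0.1,0,-4,0,6.5],[0.1,0,-7,0,6.5],[0.1,0,-9,0,6.5],[-3,0,-9,0,6.5],[-6.5,0,-9,0,6.5],[-8.5,0,-9,0,6.5],[-8.5,0,-9,0,6.5],[-8.5,0,-9,0,6.5]]]'
python3 - <<'E'
from h import *
K=calibration("wrist");im=get_image("wrist");cv2.imwrite("pics/w4.png",im[:,:,::-1])
for q,z in (("knob_grip",.1775),("bracket_top",.135),("gap_top",.135),("bolt_head",.095)):
    for d in spot_point(q,"wrist")[:2]: print(q,d,fish(d["point"],z,K).round(4))
for c,z in(("top",.1775),("scene",.1775)):
    im=get_image(c)
    for q,z in (("knob_grip",.1775),("bracket_top",.135),("gap_top",.135),("bolt_head",.095)):
        for d in spot_point(q,c)[:1]: print(c,q,d,at_z(c,d["point"],z).round(4))
cv2.imwrite("pics/s4.png",im[:,:,::-1])
print(plan([.630,.1295,.095],-.303))
E
```

```text
time_s: 6.27
position: [0.6098, 0.1344, 0.2754]
orientation: [-0.002, 0.152, 0.988, -0.0]
contact_force: [0.3, 0.6, -0.4]
width: 0.0653
finger_force: 0.0
knob_grip {'point': [320.8, 95.6], 'confidence': 0.87} [0.5302 0.1642 0.1775]
knob_grip {'point': [448.4, 78.2], 'confidence': 0.56} [0.5411 0.2583 0.1775]
bracket_top {'point': [314.8, 196.4], 'confidence': 0.87} [0.609  0.1352 0.135 ]
gap_top {'point': [312.2, 228.8], 'confidence': 0.58} [0.6371 0.1239 0.135 ]
bolt_head {'point': [315.1, 202.0], 'confidence': 0.79} [0.6255 0.1305 0.095 ]
top bracket_top {'point': [281.3, 175.9], 'confidence': 0.71} [0.6131 0.1328 0.135 ]
top gap_top {'point': [284.8, 167.2], 'confidence': 0.65} [0.6427 0.1225 0.135 ]
top bolt_head {'point': [224.9, 200.7], 'confidence': 0.45} [0.5308 0.3234 0.095 ]
scene knob_grip {'point': [370.1, 201.3], 'confidence': 0.68} [0.6664 0.1007 0.1775]
scene bracket_top {'point': [365.0, 189.6], 'confidence': 0.64} [0.588  0.1303 0.135 ]
scene gap_top {'point': [369.7, 201.0], 'confidence': 0.85} [0.637  0.1203 0.135 ]
scene bolt_head {'point': [370.1, 204.4], 'confidence': 0.51} [0.6241 0.1332 0.095 ]
(array([-2.08,  0.07, 17.63]), np.float64(-0.05), array([0.61  , 0.135 , 0.2713]))
```

View pics/w4.png

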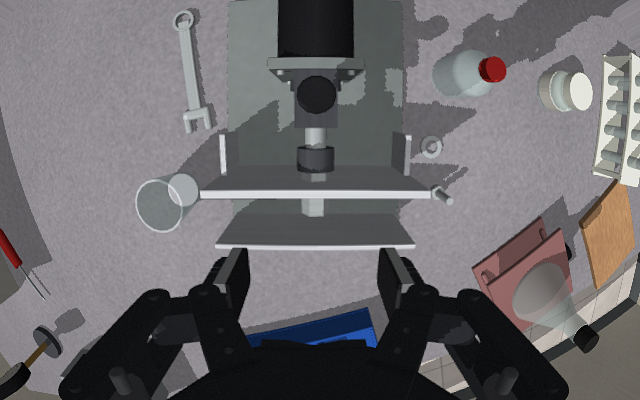

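The bolt head shows at about (313,207) behind the bracket edge (row 195). The rear plate edge is at row 245, and the knob stayed up at (317,95).

Run:
```python
from h import *
f=np.array([np.cos(-.303),np.sin(-.303)]);n=np.array([-f[1],f[0]])
b=np.array([.6083,.1362])
for n_,p,z in (("br back edge x4",[315,198],.135),("brk L",[200,193],.135),("brk R",[430,193],.135),("rear",[315,244],.11),("head end x30",[313,216],.108),("headL",[302,212],.104),("headR",[324,212],.104),("knobtop",[317,95],.191),("rearL",[217,246],.11),("rearR",[414,246],.11)):
    q=fish(p,z);print(n_,q.round(4),"fix x,y",((q[:2]-b)@f).round(4),((q[:2]-b)@n).round(4))
```

```text
br back edge x4 [0.6116 0.1354 0.135 ] fix x,y 0.0034 0.0002
brk L [0.5755 0.037  0.135 ] fix x,y -0.0017 -0.1045
brk R [0.6384 0.2371 0.135 ] fix x,y -0.0014 0.1053
rear [0.6648 0.1189 0.11  ] fix x,y 0.059 0.0003
head end x30 [0.6361 0.1258 0.108 ] fix x,y 0.0297 -0.0016
headL [0.6302 0.1162 0.104 ] fix x,y 0.0269 -0.0125
headR [0.6368 0.137  0.104 ] fix x,y 0.0269 0.0093
knobtop [0.53   0.1621 0.191 ] fix x,y -0.0824 0.0013
rearL [0.6377 0.0197 0.11  ] fix x,y 0.0628 -0.1024
rearR [0.6999 0.2171 0.11  ] fix x,y 0.0633 0.1046
```

```bash
python3 -m handwheel '[[[-2,0,2,0,6],[-2,0,5,0,6],[-2,0,8,0,6],[-2,0,10,0,6],[-2,0,11,0,6],[-2,0,11,0,6]]]'
python3 - <<'E'
from h import *
print(plan([.6291,.1293,.095],-.303))
E
```

```text
time_s: 7.52
position: [0.6274, 0.129, 0.1642]
orientation: [-0.003, 0.151, 0.988, -0.0]
contact_force: [-0.4, 0.6, -0.6]
width: 0.0601
finger_force: 0.0
(array([-0.19,  0.1 ,  6.32]), np.float64(-0.05), array([0.6273, 0.129 , 0.1582]))
```

```bash
python3 -m handwheel '[[[-0.2,0.1,1,0,6],[-0.2,0.1,2,0,6],[-0.2,0.1,3.5,0,6],[-0.2,0.1,5,0,6],[-0.2,0.1,6,0,6],[-0.2,0.1,6.3,0,6],[-0.2,0.1,6.3,0,6]]]'
python3 - <<'E'
from h import *
im=get_image("wrist");cv2.imwrite("pics/w5.png",im[80:400,120:520,::-1])
print(plan([.6291,.1293,.095],-.303))
E
```

```text
time_s: 8.1
position: [0.631, 0.1294, 0.1037]
orientation: [-0.001, 0.151, 0.988, -0.0]
contact_force: [-0.2, 0.1, -0.8]
width: 0.0603
finger_force: 0.0
(array([ 0.23, -0.09,  0.37]), np.float64(-0.05), array([0.6316, 0.1294, 0.0987]))
```

View pics/w5.png

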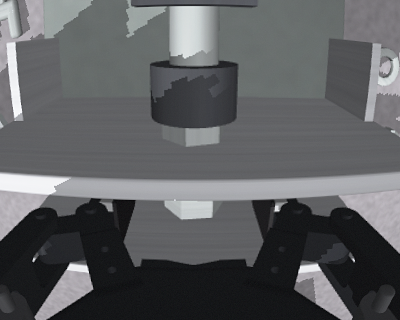

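The head (190,208) sits between the fingers, with no contact yet. Next I close and hold.

```bash
python3 -m handwheel '[[[0.1,0,0.2,0,5],[0.1,0,0.2,0,1],[0.1,0,0.2,0,1],[0.1,0,0.2,0,1],[0.1,0,0.2,0,1],[0.1,0,0.2,0,1],[0.1,0,0.2,0,1],[0.1,0,0.2,0,1],[0.1,0,0.2,0,1],[0.1,0,0.2,0,1],[0.1,0,0.2,0,1],[0.1,0,0.2,0,1]]]'
python3 -m handwheel '[[[0,0,0,0,1],[0,0,0,0,1],[0,0,0,0,1],[0,0,0,0,1],[0,0,0,0,1],[0,0,0,0,1],[0,0,0,0,1],[0,0,0,0,1],[0,0,0,0,1],[0,0,0,0,1],[0,0,0,0,1],[0,0,0,0,1]]]'
python3 - <<'E'
from h import *
im=get_image("wrist");cv2.imwrite("pics/w6.png",im[80:400,120:520,::-1])
print(plan([.6291,.1293,.095],-.303),status.get_obs()["torque"])
E
```

```text
time_s: 9.15
position: [0.6307, 0.1296, 0.1033]
orientation: [0.0, 0.151, 0.988, -0.0]
contact_force: [-2.6, -1.1, 5.7]
width: 0.025
finger_force: 58.8
time_s: 10.15
position: [0.6307, 0.1296, 0.1033]
orientation: [0.0, 0.151, 0.988, -0.0]
contact_force: [-2.2, -0.3, 5.3]
width: 0.0248
finger_force: 58.8
(array([ 0.15, -0.08,  0.23]), np.float64(-0.05), array([0.6308, 0.1296, 0.0973])) [-0.13212173  0.42905655  0.04295564]
```

View pics/w6.png

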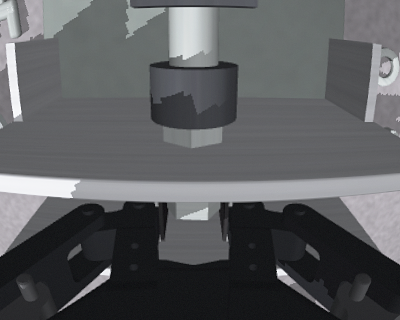

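The head is gripped on its flats (opening 24.8 mm). I now hold while the nut runs up.

```bash
python3 -m handwheel '[[[0,0,0,0,1],[0,0,0,0,1],[0,0,0,0,1],[0,0,0,0,1],[0,0,0,0,1],[0,0,0,0,1],[0,0,0,0,1],[0,0,0,0,1],[0,0,0,0,1],[0,0,0,0,1],[0,0,0,0,1],[0,0,0,0,1]]]' >/dev/null
python3 -m handwheel '[[[0,0,0,0,1],[0,0,0,0,1],[0,0,0,0,1],[0,0,0,0,1],[0,0,0,0,1],[0,0,0,0,1],[0,0,0,0,1],[0,0,0,0,1],[0,0,0,0,1],[0,0,0,0,1],[0,0,0,0,1],[0,0,0,0,1]]]' >/dev/null
python3 -c '
from h import *
np.save("i0.npy",get_image("wrist"))'
python3 -m handwheel '[[[0,0,0,0,1],[0,0,0,0,1],[0,0,0,0,1],[0,0,0,0,1],[0,0,0,0,1],[0,0,0,0,1],[0,0,0,0,1],[0,0,0,0,1],[0,0,0,0,1],[0,0,0,0,1],[0,0,0,0,1],[0,0,0,0,1]]]' >/dev/null
python3 -c '
from h import *
np.save("i1.npy",get_image("wrist"))'
python3 -m handwheel '[[[0,0,0,0,1],[0,0,0,0,1],[0,0,0,0,1],[0,0,0,0,1],[0,0,0,0,1],[0,0,0,0,1],[0,0,0,0,1],[0,0,0,0,1],[0,0,0,0,1],[0,0,0,0,1],[0,0,0,0,1],[0,0,0,0,1]]]' >/dev/null
python3 -m handwheel '[[[0,0,0,0,1],[0,0,0,0,1],[0,0,0,0,1],[0,0,0,0,1],[0,0,0,0,1],[0,0,0,0,1],[0,0,0,0,1],[0,0,0,0,1],[0,0,0,0,1],[0,0,0,0,1],[0,0,0,0,1],[0,0,0,0,1]]]' >/dev/null
python3 -m handwheel '[[[0,0,0,0,1],[0,0,0,0,1],[0,0,0,0,1],[0,0,0,0,1],[0,0,0,0,1],[0,0,0,0,1],[0,0,0,0,1],[0,0,0,0,1],[0,0,0,0,1],[0,0,0,0,1],[0,0,0,0,1],[0,0,0,0,1]]]' >/dev/null
python3 -m handwheel '[[[0,0,0,0,1],[0,0,0,0,1],[0,0,0,0,1],[0,0,0,0,1],[0,0,0,0,1],[0,0,0,0,1],[0,0,0,0,1],[0,0,0,0,1],[0,0,0,0,1],[0,0,0,0,1],[0,0,0,0,1],[0,0,0,0,1]]]' >/dev/null
python3 -m handwheel '[[[0,0,0,0,1],[0,0,0,0,1],[0,0,0,0,1],[0,0,0,0,1],[0,0,0,0,1],[0,0,0,0,1],[0,0,0,0,1],[0,0,0,0,1],[0,0,0,0,1],[0,0,0,0,1],[0,0,0,0,1],[0,0,0,0,1]]]' >/dev/null
python3 -c '
from h import *
np.save("i2.npy",get_image("wrist"))'
python3 -m handwheel '[[[0,0,0,0,1],[0,0,0,0,1],[0,0,0,0,1],[0,0,0,0,1],[0,0,0,0,1],[0,0,0,0,1],[0,0,0,0,1],[0,0,0,0,1],[0,0,0,0,1],[0,0,0,0,1],[0,0,0,0,1],[0,0,0,0,1]]]'
python3 - <<'E'
from h import *
I=[np.load(f"i{k}.npy").astype(float) for k in range(3)]+[get_image("wrist").astype(float)]
for a,b in ((0,1),(1,2),(2,3)):
    d=np.abs(I[a]-I[b]).mean(2);print("shaft/nut",d[80:230,250:380].mean(),d[80:230,250:380].max(),"rest",d[:80].mean())
cv2.imwrite("pics/n.png",np.hstack([cv2.resize(x[80:310,255:375,::-1].astype(np.uint8),None,fx=1.6,fy=1.6) for x in I]))
E
```

```text
time_s: 19.35
position: [0.6308, 0.1296, 0.1033]
orientation: [0.0, 0.151, 0.988, 0.0]
contact_force: [-2.3, -0.1, 6.4]
width: 0.0251
finger_force: 58.7
shaft/nut 2.64417094017094 61.666666666666664 rest 0.88091796875
shaft/nut 1.9930085470085468 57.666666666666664 rest 0.8838606770833333
shaft/nut 0.8183760683760685 12.666666666666666 rest 0.7668033854166666
```

View pics/n.png

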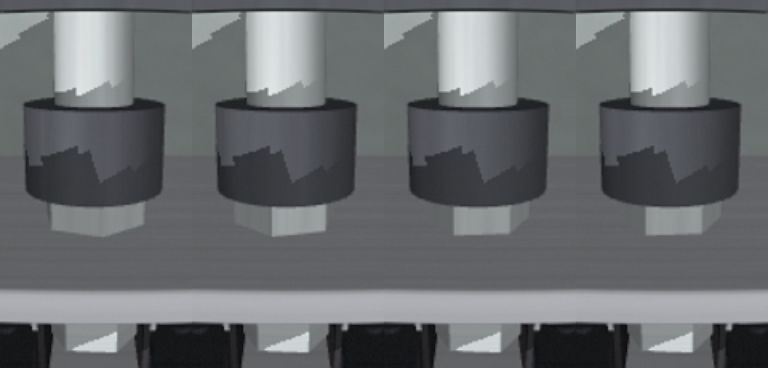

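The nut turned between the early frames and is still in the last two (19.4 s). The bolt head did not turn and the grip is at 59 N, so the runner has stalled.

```bash
python3 -c '
from plant import *
print(ctrl.hand_in())'
```

```text
the job is handed in; nothing more can be done
None
```

I handed the job in at about 19.4 s, and no verdict was returned: the lock pin was pulled up about 20 mm, the nut was no longer turning in the last two pictures, and the bolt head was still gripped at about 59 N.

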